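# Pack the closed sample bottles into the caddy

### The arm

A 7-joint arm with a two-finger parallel gripper is mounted at the origin on the work surface. World frame = base frame: x ahead of the robot, y to its left, z up, the work surface at z = 0. Lengths are in m, angles in rad, forces in N, time in s.
With the tool pointing down it reaches from about 0.425 to 0.95 m from the base axis. Payload 4.7 kg.
Tool frame: the origin (TCP) lies midway between the tips of the shut fingers; the grasp point (between the pads) lies 19 mm behind it; x points along the fingers, y is the direction in which the jaws open and shut, and the axes are right-handed (so a half turn about x gives the same grasp; the last joint's range is limited). The gripper opens to 87 mm and grips with 3 to 60 N. Pads are 19 mm wide; open, the fingers measure 117 mm over their backs; the gripper's body (75 mm by 190 mm) begins 51 mm behind the grasp point.
Start: joints at [1.099, 0.469, -0.049, 1.532, 0.024, 1.141, -0.082], TCP at [0.289, -0.61, 0.223] pointing down, gripper open.
Joint ranges: [-2.59, 2.59], [-0.33, 1.99], [-1.39, 1.29], [0.1, 2.45], [-1.04, 4.18], [0.21, 1.99], [-2.66, 2.66]. Speed limits (rad/s): [2.57, 2.57, 3.14, 3.14, 3.14, 3.14, 3.14].

### API

Orientations are given as a rotation vector (axis times angle).
In Python, from rig import r, claw, planner, cams, ticket, readout gives the robot as it stands. Calls block until the motion is done:
- r.reach(position, orientation): joint-space move of the TCP to a pose.
- r.move_linear(position, orientation=None, velocity=0.15): straight line of the TCP; orientation=None keeps the orientation; velocity is the mean speed in m/s.
- r.movej(angles): joint-space move.
- claw.move_gripper(opening, force=None): finger opening in m; force is the grip in N (None keeps the last); returns when the fingers have stopped.
- r.pause(seconds).
- planner.inverse_kinematics(position, orientation): joint angles nearest the present ones, or None.
- cams.read_camera(name): name is "scene" or "top" or "wrist"; returns a dict with "frame" (384x512x3 uint8, red, green, blue), "fov_y" (degrees; the focal length in pixels is half the picture's height over the tangent of half this angle, whatever the lens; pixels are square), "cx", "cy" (the principal point, pixels), "R" (3x3) and "t" (3): a world point X has camera coordinates R X + t. Camera axes: x right, y down, z forward; pixel columns grow to the right and rows downward; lengths in m; the calibration is good to about 2 mm. A picture is of the moment at which its call begins. There is no depth.
A pose or a line that the arm cannot do raises r.IKError and nothing moves.
- ticket.hand_in(): hands the job in, once; it reports no verdict.
Readings, each from a call of its own:
- readout.read_clock(): time.
- readout.read_joint_pos(): joint angles.
- readout.read_qd(): joint speeds.
- readout.read_joint_torque(): joint torques, N m.
- readout.read_position(): TCP position.
- readout.read_eef_rot(): TCP orientation.
- readout.read_force(): force on the tool from outside, world axes, zero at the start.
- readout.read_ft_torque(): the same for the moment, N m.
- readout.read_gripper_width(): finger opening in m.
Only numpy, scipy, OpenCV 4.12 (cv2) and the standard library are available. Lean on these libraries where they do the work, as an engineer would, in place of code of your own. Each camera call takes 0.05 s, during which the arm holds its last target.

### The job

Pack the blue caddy for transport: stand each of the three capped bottles upright, fully down, in the pocket made for it - the round jar in the large round pocket, the square bottle in the square pocket, the slim bottle in the small round pocket. The three bottles without caps are not ready to travel: leave them standing just where they are, and do not tip any bottle over.

Things in the scene. Friction and masses are not known exactly. Their poses are not given: they have to be found in the camera images.
- jar_capped: White plastic squat round jar, 56 mm in diameter; straight side up to 57 mm above its base; closed by a ribbed black screw cap narrower than the body, 80 mm tall in all, 60 to 225 g. It belongs in the caddy. Loose, standing upright on the bench; origin at the centre of its underside, z up.
- square_capped: White plastic square-sided bottle, 42 by 42 mm; flat sides up to 60 mm above its base, parallel to its x and y axes; closed by a ribbed black screw cap narrower than the body, 88 mm tall in all, 60 to 225 g. It belongs in the caddy. Loose, standing upright on the bench; origin at the centre of its underside, z up.
- slim_capped: White plastic slim round bottle, 32 mm in diameter; straight side up to 69 mm above its base; closed by a ribbed black screw cap narrower than the body, 96 mm tall in all, 60 to 225 g. It belongs in the caddy. Loose, standing upright on the bench; origin at the centre of its underside, z up.
- jar_open: White plastic squat round jar, 56 mm in diameter; straight side up to 57 mm above its base; the look-alike WITHOUT a cap: open white neck with a grey mouth, 76 mm tall in all. It stays where it stands. Loose, standing upright on the bench; origin at the centre of its underside, z up.
- square_open: White plastic square-sided bottle, 42 by 42 mm; flat sides up to 60 mm above its base, parallel to its x and y axes; the look-alike WITHOUT a cap: open white neck with a grey mouth, 81 mm tall in all. It stays where it stands. Loose, standing upright on the bench; origin at the centre of its underside, z up.
- slim_open: White plastic slim round bottle, 32 mm in diameter; straight side up to 69 mm above its base; the look-alike WITHOUT a cap: open white neck with a grey mouth, 88 mm tall in all. It stays where it stands. Loose, standing upright on the bench; origin at the centre of its underside, z up.
- pocket_large: Insert with a large round pocket, 74 mm in diameter, for the capped jar. Grey plastic, 88 x 88 x 24 mm high, fixed in the caddy's row of three, 5 mm above the bench; its place in the row varies. Origin: centre of its underside, z up, x and y as the caddy's. Pocket at its centre, 18 mm deep (floor 6 mm above the origin); 9 mm to spare all round.
- pocket_square: Insert with a square pocket, 60 x 60 mm, sides along its x and y, for the capped square bottle. Grey plastic, 88 x 88 x 24 mm high, fixed in the caddy's row of three, 5 mm above the bench; its place in the row varies. Origin: centre of its underside, z up, x and y as the caddy's. Pocket at its centre, 18 mm deep (floor 6 mm above the origin); 9 mm to spare each side.
- pocket_small: Insert with a small round pocket, 50 mm in diameter, for the capped slim bottle. Grey plastic, 88 x 88 x 24 mm high, fixed in the caddy's row of three, 5 mm above the bench; its place in the row varies. Origin: centre of its underside, z up, x and y as the caddy's. Pocket at its centre, 18 mm deep (floor 6 mm above the origin); 9 mm to spare all round.
- caddy: Shallow blue plastic caddy, 102 mm (its x) by 282 mm (its y), walls 30 mm high and 5 mm thick, with a low steel carrying lug at each end; fixed to the bench. It holds the three inserts in a row along its y, centres 90 mm apart. Origin at the centre of its underside on the bench, z up.
Things that resemble listed ones, but are neither listed nor needed, are in the scene too. Leave any purple look-alike of the square_open alone.

How it is judged:
By the outcome, as a careful person would: the job done as asked, in the order asked, and still so for the second after the job is handed in, with the robot touching nothing.
It also fails if it takes over 83 s, if anything falls off the work surface, if the arm or the gripper's body presses on something with over 40 N, if the wrist force passes 120 N, or if a joint passes its speed limit or range.

## Working session

There is one attempt and no reset: what is moved stays moved. The work goes in short steps, each a Python script; the robot and the scene stay as the last script left them, time stands still between calls to the robot, and variables do not carry over. Pictures are saved under pics/ and viewed, and the job is handed in when it is done.

```bash
mkdir -p pics; ls
python3 - <<'E'
from rig import r, claw, planner, cams, ticket, readout
import cv2,pickle
d={}
for n in("scene","top","wrist"):
    c=cams.read_camera(n);d[n]=c
    cv2.imwrite(f"pics/a_{n}.png",c["frame"][:,:,::-1])
    print(n,c["fov_y"],c["cx"],c["cy"],c["R"],c["t"])
pickle.dump(d,open("a.pkl","wb"))
print(readout.read_clock(),readout.read_eef_rot(),readout.read_position(),readout.read_gripper_width())
E
```

```text
pics
scene 54.80871487487414 260.87927457282956 193.47075968687676 [[ 0.31482256  0.94911224  0.00852733]
 [ 0.71191357 -0.23018226 -0.66347208]
 [-0.62774663  0.2149467  -0.74815245]] [-0.14137177 -0.33043314  1.28776144]
top 57.21585383989255 254.9437109900721 188.45244792635683 [[-0.01328188 -0.9996272  -0.02385485]
 [-0.99345153  0.01589983 -0.11314262]
 [ 0.11347973  0.02219589 -0.99329235]] [0.01312582 0.52722298 1.04876973]
wrist 60.73470522160036 258.36013674230037 188.4990025580745 [[ 4.27793261e-01 -9.03876582e-01  2.24455376e-04]
 [-8.61077399e-01 -4.07461420e-01  3.04172489e-01]
 [-2.74842933e-01 -1.30316215e-01 -9.52616946e-01]] [-0.67358592 -0.03659744  0.39045937]
0.15 [ 1.97628858  0.44633025 -1.97698963] [ 0.28904527 -0.60948779  0.22174874] 0.0870335010847928
```

View pics/a_scene.png

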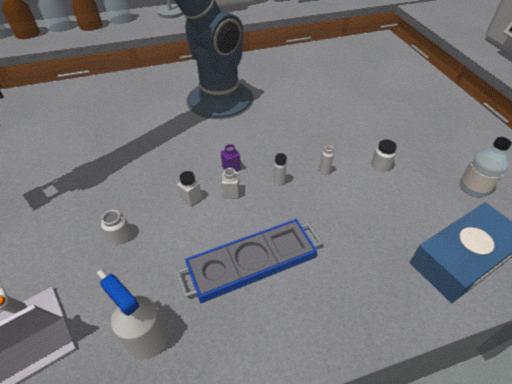

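View pics/a_top.png

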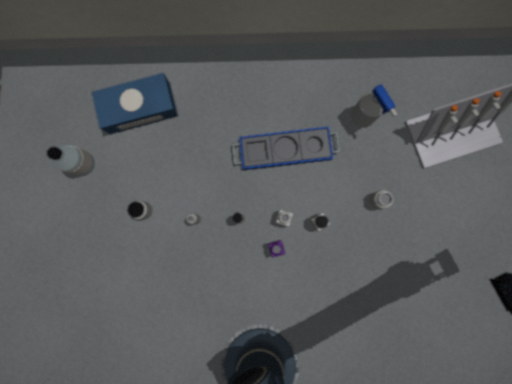

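View pics/a_wrist.png

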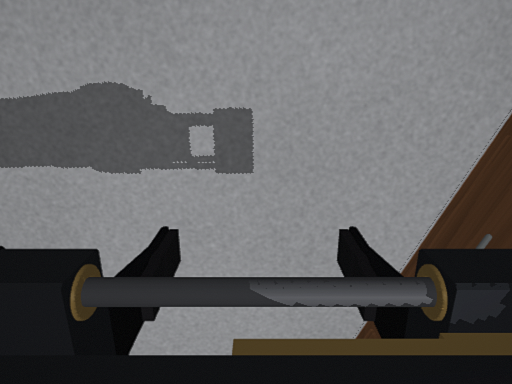

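Run:
```python
import cv2,pickle,numpy as np
d=pickle.load(open("a.pkl","rb"))
t=d["top"]["frame"][120:265,120:400,::-1]; s=d["scene"]["frame"][135:305,85:405,::-1]
a=cv2.resize(t,None,fx=2.1,fy=2.1,interpolation=cv2.INTER_CUBIC); b=cv2.resize(s,(588,int(170*588/320)),interpolation=cv2.INTER_CUBIC)
m=np.vstack([a,b])[:600]; print(m.shape); cv2.imwrite("pics/crop.png",m)
```

```text
(600, 588, 3)
```

View pics/crop.png

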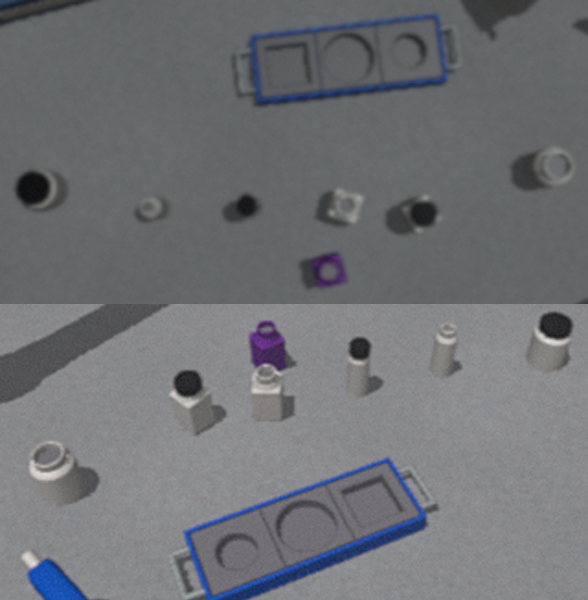

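The crop shows all the candidates (top-view pixels):
- **Jars:** (138,211) has a black cap, so it is the one meant. (383,200) is open.
- **Squares:** (320,222) has a black cap. (284,218) is open, and (276,249) is the purple look-alike.
- **Slims:** (237,218) has a black cap. (192,219) is open.
- **Pockets:** square at (258,151), large at (286,147), small at (315,145).

Next I triangulate the caps and caddy from the two views.

```bash
cat > h.py <<'E'
import cv2,pickle,numpy as np
def K(c):
    f=192/np.tan(np.radians(c["fov_y"])/2); return np.array([[f,0,c["cx"]],[0,f,c["cy"]],[0,0,1]])
def P(c): return K(c)@np.c_[c["R"],c["t"]]
def proj(c,X):
    u=P(c)@np.r_[X,1]; return u[:2]/u[2]
def ray(c,uv,z):
    R=np.array(c["R"]);C=-R.T@c["t"]; d=R.T@np.linalg.solve(K(c),[uv[0],uv[1],1]); return C+d*(z-C[2])/d[2]
def tri(c1,u1,c2,u2):
    X=cv2.triangulatePoints(P(c1),P(c2),np.float64(u1).reshape(2,1),np.float64(u2).reshape(2,1))[:,0]; X=X[:3]/X[3]
    return X, np.linalg.norm(proj(c1,X)-u1),np.linalg.norm(proj(c2,X)-u2)
E
python3 - <<'E'
from h import *
d=pickle.load(open("a.pkl","rb")); T,S=d["top"],d["scene"]
def blobs(c,mask,lo):
    n,l,s,ce=cv2.connectedComponentsWithStats(mask.astype(np.uint8)); return [(s[i],ce[i]) for i in range(1,n) if s[i][4]>lo]
for n,c in(("top",T),("scene",S)):
    f=c["frame"].astype(int); 
    for s,ce in blobs(c,f.max(2)<38,25): print(n,"dark",s,ce.round(1))
    b=(f[:,:,2]>f[:,:,0]+60)&(f[:,:,2]>90)
    for s,ce in blobs(c,b,25): print(n,"blue",s,ce.round(1))
E
```

```text
top dark [163 112  13   6  38] [168.8 114.3]
top dark [107 127  12   6  35] [111.5 129.5]
top dark [ 48 148  13  11 119] [ 54.1 153. ]
top dark [129 203  14  14 160] [135.3 209.2]
top dark [233 214   8   8  53] [236.9 217.6]
top dark [316 217  10  10  76] [320.7 221.5]
top dark [491 273  21  40 498] [504.  289.1]
top dark [ 228  339   57   45 1701] [257.2 363.9]
top blue [375  85  20  24 198] [384.4  96.5]
top blue [243 155  90  14 132] [287.8 162.3]
scene dark [218  22  21  31 296] [228.6  39.7]
scene dark [494 138  16  12 121] [501.9 143.4]
scene blue [ 420  203   92   84 3496] [471.3 244.5]
scene blue [ 185  219  132   84 1411] [251.  266.8]
scene blue [100 274  36  41 698] [118.1 293.1]
```

```bash
cat >> h.py <<'E'
def dark(c,roi,th):
    x0,y0,x1,y1=roi; g=c["frame"].max(2)[y0:y1,x0:x1]; m=(g<th).astype(np.uint8)
    n,l,s,ce=cv2.connectedComponentsWithStats(m); i=1+np.argmax(s[1:,4]); return ce[i]+[x0,y0],s[i]+[x0,y0,0,0,0]
def bluequad(c,roi):
    x0,y0,x1,y1=roi; h=cv2.cvtColor(c["frame"][y0:y1,x0:x1],cv2.COLOR_RGB2HSV)
    m=((h[:,:,0]>105)&(h[:,:,0]<128)&(h[:,:,1]>150)).astype(np.uint8); m=cv2.morphologyEx(m,cv2.MORPH_CLOSE,np.ones((3,3)))
    cs,_=cv2.findContours(m,cv2.RETR_EXTERNAL,cv2.CHAIN_APPROX_NONE); k=max(cs,key=cv2.contourArea)
    return cv2.convexHull(k)[:,0]+[x0,y0],m
E
python3 - <<'E'
from h import *
d=pickle.load(open("a.pkl","rb")); T,S=d["top"],d["scene"]
rt={"jar":(122,196,150,222),"square":(310,210,332,232),"slim":(229,210,243,224)}
rs={"jar":(374,138,400,158),"square":(176,170,200,184),"slim":(272,151,290,167)}
for k in rt:
    for ths in (55,75):
        ut,st=dark(T,rt[k],45); us,ss=dark(S,rs[k],ths)
        print(k,ut.round(1),us.round(1),ss,tri(T,ut,S,us)[0].round(4),np.round(tri(T,ut,S,us)[1:],1))
for c,roi in((T,(225,115,345,180)),(S,(160,210,330,305))):
    q,m=bluequad(c,roi); rect=cv2.minAreaRect(q.astype(np.float32)); print(len(q),cv2.approxPolyDP(q.reshape(-1,1,2),4,True)[:,0].tolist(),rect,m.sum())
E
```

```text
jar [135.1 209.2] [386.9 146.4] [379 140  17  13 167] [0.4665 0.3582 0.073 ] [0. 0.]
jar [135.1 209.2] [387.1 146.4] [379 140  17  14 192] [0.4666 0.3585 0.0731] [0.1 0.1]
square [320.9 221.3] [187.  177.7] [181 172  13  12 136] [ 0.4233 -0.1852  0.0797] [0.3 0.3]
square [320.9 221.3] [187.  177.6] [180 171  15  13 156] [ 0.4233 -0.1852  0.0801] [0.3 0.3]
slim [236.8 217.8] [280.4 158.8] [276 154  10  11  87] [0.4367 0.0571 0.0864] [0.1 0.1]
slim [236.8 217.8] [280.4 159. ] [275 154  11  11  99] [0.4368 0.0572 0.0857] [0.1 0.1]
9 [[331, 156], [243, 168]] ((287.0414123535156, 162.4048614501953), (3.7983686923980713, 88.76425170898438), 84.1604995727539) 181
17 [[316, 250], [314, 257], [201, 302], [186, 262], [295, 219]] ((250.67242431640625, 257.4310302734375), (46.238136291503906, 126.82991027832031), 68.19859313964844) 1221
```

Run:
```python
from h import *
d=pickle.load(open("a.pkl","rb")); T,S=d["top"],d["scene"]
for n,c,roi in(("t",T,(225,115,345,180)),("s",S,(160,210,330,305))):
    x0,y0,x1,y1=roi;f=c["frame"][y0:y1,x0:x1].astype(int)
    m=((f[:,:,2]-f[:,:,0])>25).astype(np.uint8); m=cv2.morphologyEx(m,cv2.MORPH_CLOSE,np.ones((3,3)))
    cs,_=cv2.findContours(m,cv2.RETR_EXTERNAL,cv2.CHAIN_APPROX_NONE); k=max(cs,key=cv2.contourArea)
    q=cv2.approxPolyDP(cv2.convexHull(k),4,True)[:,0]+[x0,y0]; print(n,q.tolist())
    inner=[cv2.approxPolyDP(cv2.convexHull(z),3,True)[:,0]+[x0,y0] for z in cv2.findContours(m,cv2.RETR_CCOMP,cv2.CHAIN_APPROX_NONE)[0] if cv2.contourArea(z)>300]
    print([i.tolist() for i in inner])
    if n=="t": 
        W=np.array([ray(T,p,.030)[:2] for p in k[:,0]+[x0,y0]],np.float32); print("rect z=.03",cv2.minAreaRect(W))
    im=cv2.resize(c["frame"][y0:y1,x0:x1,::-1],None,fx=4.5,fy=4.5,interpolation=cv2.INTER_CUBIC); im=cv2.convertScaleAbs(im,alpha=1.6)
    print(im.shape);cv2.imwrite(f"pics/cad_{n}.png",im)
```

```text
t [[329, 127], [331, 159], [242, 168], [240, 136]]
[[[329, 127], [331, 159], [242, 168], [240, 136]], [[328, 131], [328, 157], [244, 165], [242, 138], [323, 128]]]
rect z=.03 ((0.654218316078186, -0.09090740978717804), (0.10696780681610107, 0.2861782908439636), 5.749616622924805)
(292, 540, 3)
s [[317, 249], [314, 258], [201, 304], [185, 263], [187, 257], [295, 218]]
[[[317, 249], [314, 258], [201, 304], [185, 263], [187, 257], [295, 218]], [[312, 247], [311, 251], [203, 293], [198, 290], [188, 262], [293, 221]]]
(428, 765, 3)
```

View pics/cad_t.png

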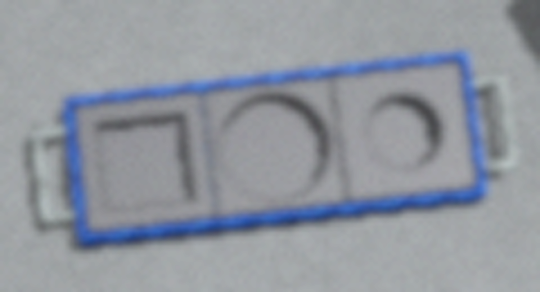

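View pics/cad_s.png

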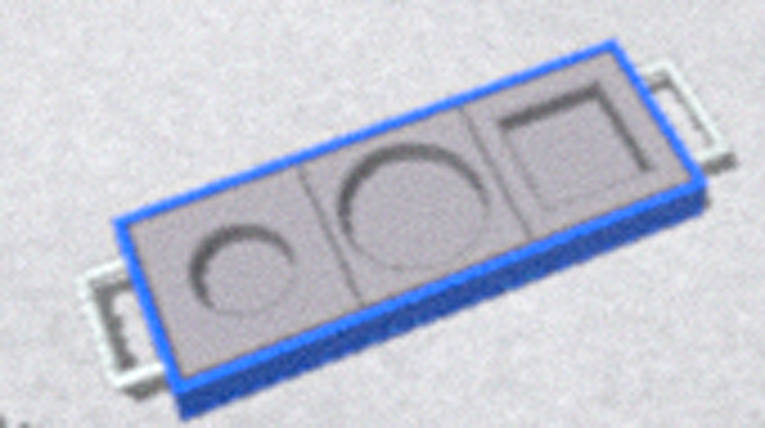

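Run:
```python
from h import *
d=pickle.load(open("a.pkl","rb")); T,S=d["top"],d["scene"]
f=lambda p,o:np.array(p)/4.5+o
ot,os_=np.array([225,115]),np.array([160,210])
X=[]
for n,a,b in (("small/near",(484,195),(120,220)),("small/far",(466,55),(182,388)),("sq/far",(68,100),(704,182)),("sq/near",(82,243),(612,42))):
    r=tri(T,f(a,ot),S,f(b,os_)); print(n,np.round(r[0],4),np.round(r[1:],2)); X.append(r[0])
# interior pocket centres at rim
for n,a,b in (("large",(274,148),(413,207)),("small",(402,134),(242,271)),("sq",(147,160),(576,152))):
    r=tri(T,f(a,ot),S,f(b,os_)); print(n,np.round(r[0],4),np.round(r[1:],2), ray(T,f(a,ot),.029)[:2].round(4), ray(S,f(b,os_),.029)[:2].round(4))
X=np.array(X);c=X.mean(0);print(c)
print("y axis", (X[0]+X[1]-X[2]-X[3])/2)
from rig import planner,readout
```

```text
small/near [ 0.6182 -0.2337  0.0253] [0.68 0.85]
small/far [ 0.7168 -0.224   0.0272] [0.9  1.22]
sq/far [0.6901 0.0514 0.0286] [0.62 0.76]
sq/near [0.5898 0.0425 0.0244] [0.47 0.53]
large [ 0.6546 -0.0914  0.0221] [0.44 0.54] [ 0.6526 -0.0923] [ 0.6591 -0.0915]
small [ 0.6628 -0.1811  0.0208] [0.18 0.23] [ 0.6607 -0.1805] [ 0.6678 -0.1811]
sq [ 0.6484 -0.0021  0.0213] [0.82 1.  ] [ 0.6458 -0.0046] [ 0.6537 -0.0021]
[ 0.65373136 -0.09094787  0.02641082]
y axis [ 2.75689451e-02 -2.75797928e-01 -2.48203814e-04]
```

```bash
cat >> h.py <<'E'
from scipy.spatial.transform import Rotation as Ro
def ori(th):  # jaw direction angle
    y=np.array([np.cos(th),np.sin(th),0]);x=np.array([0,0,-1.]);z=np.cross(x,y)
    return Ro.from_matrix(np.c_[x,y,z]).as_rotvec()
CAD=np.radians(5.71)
def best(p,th,planner,readout):
    q0=np.array(readout.read_joint_pos());o=[]
    for k in(0,np.pi):
        q=planner.inverse_kinematics(p,ori(th+k))
        if q is not None:o.append((np.abs(np.array(q)-q0).max(),th+k,np.round(q,2)))
    return sorted(o,key=lambda a:a[0])
E
python3 - <<'E'
from h import *
from rig import r,planner,readout
print(Ro.from_rotvec(readout.read_eef_rot()).as_matrix().round(2))
for n,p in(("jar",(.4665,.3582,.2)),("sq",(.4233,-.185,.2)),("slim",(.437,.057,.2)),("L",(.654,-.091,.2)),("S",(.663,-.1805,.2)),("Q",(.645,-.0014,.2)),("jarlow",(.4665,.3582,.025)),("sqlow",(.4233,-.185,.025)),("slimlow",(.437,.057,.03))):
    for th in(CAD,CAD-np.pi/4,CAD+np.pi/2,CAD+np.pi/4): print(n,round(th,2),best(p,th,planner,readout))
E
```

```text
[[-0.    0.43 -0.9 ]
 [ 0.   -0.9  -0.43]
 [-1.   -0.    0.  ]]
jar 0.1 [(np.float64(1.1275401729767986), np.float64(0.09965830028887622), array([-0.03,  0.53, -0.97,  1.73,  0.47,  1.14, -1.04])), (np.float64(2.062642715678034), np.float64(3.2412509538786693), array([ 0.08,  0.63, -1.18,  1.73,  0.62,  1.21,  1.98]))]
jar -0.69 [(np.float64(1.277244552280586), np.float64(2.455852790481221), array([ 0.08,  0.63, -1.18,  1.73,  0.62,  1.21,  1.19])), (np.float64(1.688320431848455), np.float64(-0.685739863108572), array([-0.09,  0.49, -0.86,  1.74,  0.41,  1.11, -1.77]))]
jar 1.67 [(np.float64(1.0945443051666128), np.float64(1.6704546270837728), array([ 0.  ,  0.55, -1.03,  1.73,  0.51,  1.16,  0.5 ])), (np.float64(2.0624887573994237), np.float64(4.812047280673566), array([-0.84,  0.35,  0.14,  1.78, -0.06,  1.02, -2.14]))]
jar 0.89 [(np.float64(1.1029096724236647), np.float64(0.8850564636863245), array([-0.  ,  0.54, -1.01,  1.73,  0.5 ,  1.15, -0.28])), (np.float64(2.4948404748110056), np.float64(4.026649117276118), array([-1.39,  0.47,  0.92,  1.81, -0.42,  1.07, -2.58]))]
sq 0.1 [(
[... 7530 characters left out ...]
rray([ 0.24,  0.45, -0.56,  2.21,  0.43,  0.58, -1.33])), (np.float64(1.442147983466199), np.float64(2.455852790481221), array([ 0.68,  0.72, -1.18,  2.19,  0.92,  0.87,  1.36]))]
slimlow 1.67 [(np.float64(0.9246048532853518), np.float64(1.6704546270837728), array([ 0.44,  0.52, -0.81,  2.21,  0.63,  0.66,  0.84])), (np.float64(1.945126975095039), np.float64(4.812047280673566), array([ 0.15,  0.42, -0.45,  2.22,  0.34,  0.56, -2.03]))]
slimlow 0.89 [(np.float64(0.7469493158808193), np.float64(0.8850564636863245), array([ 0.35,  0.48, -0.7 ,  2.21,  0.54,  0.62,  0.14])), (np.float64(1.8983874476859774), np.float64(4.026649117276118), array([-0.8 ,  0.48,  0.72,  2.27, -0.58,  0.58, -1.89]))]
```

Run:
```python
from h import *
from rig import r,planner,readout,cams
def snap(n):
    c=cams.read_camera("wrist");cv2.imwrite(f"pics/{n}.png",c["frame"][:,:,::-1]);pickle.dump(c,open(n+".pkl","wb"))
r.reach([.4233,-.185,.22],ori(CAD)); snap("w_sq"); print(readout.read_clock())
r.reach([.4665,.3582,.22],ori(CAD)); snap("w_jar"); print(readout.read_clock())
```

```text
1.8333
3.85
```

View pics/w_sq.png

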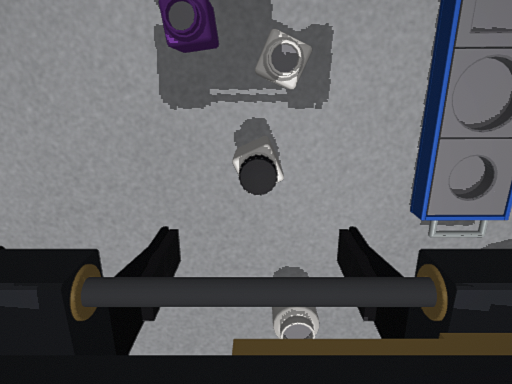

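View pics/w_jar.png

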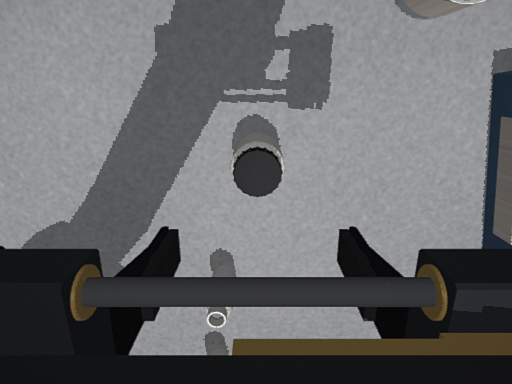

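The wrist views show the capped square's cap at (258,175) and the capped jar's cap at (258,172), both between the fingers. I refine positions and the square's yaw from these.

Run:
```python
from h import *
a=pickle.load(open("w_sq.pkl","rb"));b=pickle.load(open("w_jar.pkl","rb"))
d=pickle.load(open("a.pkl","rb"));T=d["top"]
for n,c,roi,h,tt in(("sq",a,(225,145,290,205),.088,(320.7,221.4)),("jar",b,(225,140,295,205),.080,(135.2,209.2))):
    x0,y0,x1,y1=roi;m=(c["frame"].max(2)[y0:y1,x0:x1]<70).astype(np.uint8)
    k=max(cv2.findContours(m,0,cv2.CHAIN_APPROX_NONE)[0],key=cv2.contourArea)
    (x,y),rad=cv2.minEnclosingCircle(k);x+=x0;y+=y0;e=cv2.fitEllipse(k)
    print(n,x,y,rad,e,"wrist ray",ray(c,(x,y),h).round(4),"top ray",ray(T,tt,h).round(4),"tri",tri(c,(x,y),T,tt)[0].round(4))
im=cv2.resize(a["frame"][120:215,210:305,::-1],None,fx=6,fy=6,interpolation=cv2.INTER_CUBIC);cv2.imwrite("pics/sqz.png",im)
```

```text
sq 257.5811653137207 174.12021446228027 20.285202026367188 ((32.621150970458984, 29.357667922973633), (37.48456573486328, 39.56085205078125), 0.9056365489959717) wrist ray [ 0.4213 -0.1822  0.088 ] top ray [ 0.423  -0.1824  0.088 ] tri [ 0.4223 -0.183   0.0845]
jar 257.0 171.5 24.824481964111328 ((31.987337112426758, 31.42577362060547), (47.605125427246094, 48.37406921386719), 178.5904541015625) wrist ray [0.4647 0.3617 0.08  ] top ray [0.4662 0.3555 0.08  ] tri [0.4659 0.3591 0.0704]
```

View pics/sqz.png

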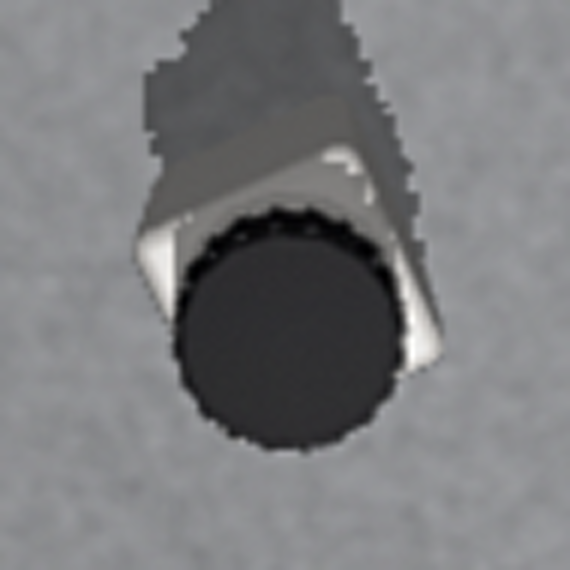

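Run:
```python
from h import *
a=pickle.load(open("w_sq.pkl","rb"))
p=[ray(a,u,.058)[:2] for u in((233.3,161),(268,145),(283,179.7))]
print(np.round(p,4),"mid of diagonal",(p[0]+p[2])/2)
for i,j in((0,1),(1,2)):
    v=p[j]-p[i];print(np.linalg.norm(v),np.degrees(np.arctan2(v[1],v[0])))
print(ray(a,(258.3,177.2),.088))
```

```text
[[ 0.3963 -0.179 ]
 [ 0.4295 -0.1595]
 [ 0.4486 -0.1938]] mid of diagonal [ 0.42246579 -0.18639494]
0.03851313508111905 30.49162946434042
0.039270638470915414 -60.84845192375877
[ 0.42221578 -0.1850454   0.088     ]
```

```bash
cat > mv.py <<'E'
from h import *
from rig import r,planner,readout,cams,claw
def pick(x,y,th,z,hover=.17):
    r.reach([x,y,hover],ori(th)); 
    claw.move_gripper(.085)
    r.move_linear([x,y,z],velocity=.15)
    claw.move_gripper(0.0,force=30)
    print("width",readout.read_gripper_width(),"pos",np.round(readout.read_position(),4))
    r.move_linear([x,y,z+.125],velocity=.2); r.pause(.1)
    print("lift width",readout.read_gripper_width(),"F",np.round(readout.read_force(),2),readout.read_clock())
def place(x,y,th,zg):
    z=zg+.011
    r.reach([x,y,z+.115],ori(th)); print(np.round(readout.read_joint_pos(),2))
    r.move_linear([x,y,z+.008],velocity=.12); print("F",np.round(readout.read_force(),2))
    r.move_linear([x,y,z+.0005],velocity=.03); print("F",np.round(readout.read_force(),2),np.round(readout.read_position(),4))
def release(w,z):
    claw.move_gripper(w); p=readout.read_position(); r.move_linear([p[0],p[1],z],velocity=.2); print(readout.read_clock())
def snap(cam,n):
    c=cams.read_camera(cam);cv2.imwrite(f"pics/{n}.png",c["frame"][:,:,::-1]);pickle.dump(c,open(n+".pkl","wb"));return c
E
python3 - <<'E'
from mv import *
pick(.466,.3585,CAD,.027); snap("scene","s1"); snap("wrist","w1")
E
```

```text
width 0.05486237428443612 pos [0.4661 0.3585 0.0272]
lift width 0.05494955639898606 F [-0.6   1.37 -2.42] 7.0667
```

View pics/s1.png

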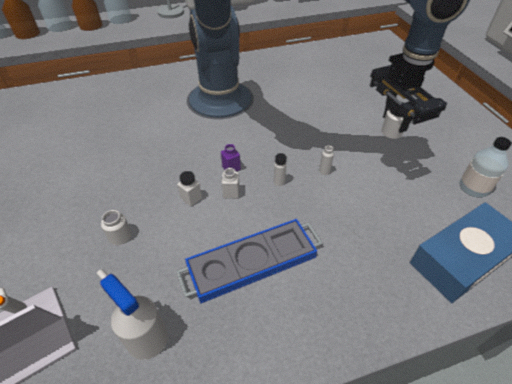

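The scene picture shows the jar held upright at about (393,125), clear of the bench. Next I place it.

Run:
```python
from mv import *
place(.654,-.091,CAD,.027); snap("wrist","w2"); snap("scene","s2"); print(readout.read_clock())
```

```text
[ 0.73  0.74 -1.04  1.6   0.67  1.19 -0.35]
F [-0.33  0.35 -1.71]
F [-0.39 -0.13 -1.52] [ 0.6539 -0.0911  0.0384]
10.4833
```

```bash
python3 -c "
import cv2,numpy as np
a=cv2.imread('pics/w2.png');b=cv2.imread('pics/s2.png')[170:310,140:340];b=cv2.resize(b,(800,560),interpolation=cv2.INTER_CUBIC);cv2.imwrite('pics/s2z.png',b)"
```

```text
(no output)
```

View pics/w2.png

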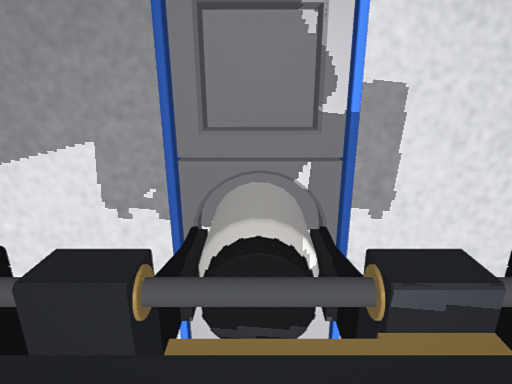

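View pics/s2z.png

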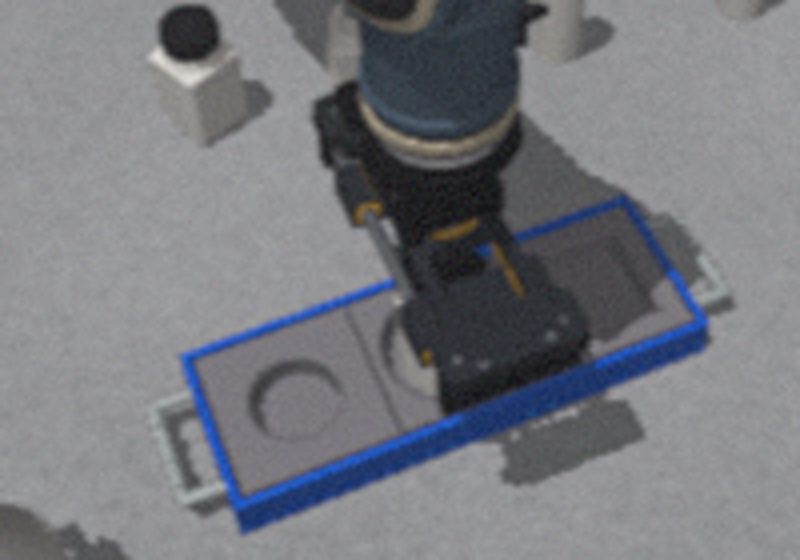

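The jar sits centred in the round pocket in the wrist view, at about (258,215). I lower until contact and release.

```bash
cat >> mv.py <<'E'
def settle(maxd=.004):
    f0=readout.read_force()[2]
    for i in range(int(maxd/.0007)):
        p=readout.read_position(); r.move_linear([p[0],p[1],p[2]-.0007],velocity=.02); f=readout.read_force()[2]
        if f-f0>2: break
    print("settle",i,np.round([f0,f],2),np.round(readout.read_position(),4))
E
python3 - <<'E'
from mv import *
settle(); release(.078,.16)
r.reach([.48,-.185,.17],ori(np.radians(30))); c=snap("top","t3"); snap("scene","s3")
print(readout.read_clock())
E
python3 -c "
import cv2
b=cv2.imread('pics/s3.png')[130:310,140:360];cv2.imwrite('pics/s3z.png',cv2.resize(b,(726,594),interpolation=cv2.INTER_CUBIC))"
```

```text
settle 0 [-1.09  1.68] [ 0.6541 -0.091   0.0382]
12.2083
13.1167
```

View pics/s3z.png

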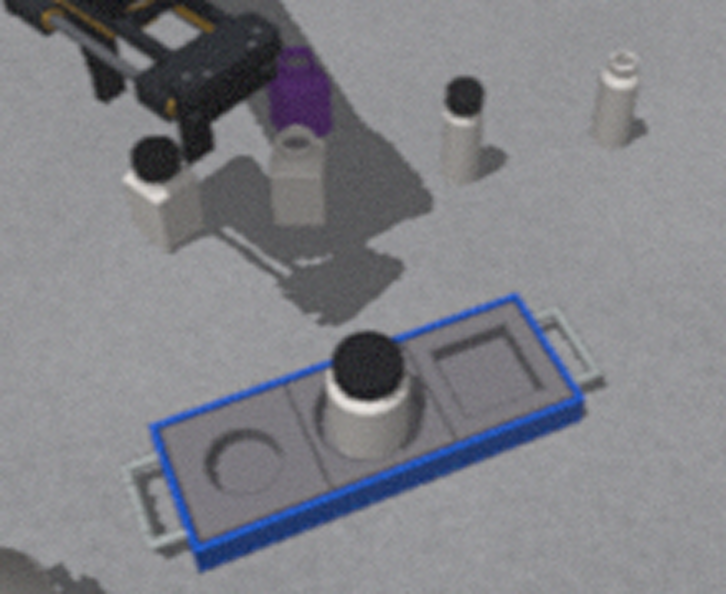

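The jar stands upright in the large pocket at (367,400) in the crop. Next is the square bottle.

Run:
```python
from mv import *
pick(.4224,-.1855,np.radians(30),.030)
place(.645,-.0014,CAD,.030); snap("wrist","w4"); print(readout.read_clock())
```

```text
width 0.04161707399547187 pos [ 0.4226 -0.1855  0.0301]
lift width 0.0416800721842515 F [-0.25  0.69 -1.96] 16.675
[ 0.56  0.66 -0.94  1.64  0.58  1.14 -0.43]
F [ 0.48  0.39 -1.68]
F [ 0.39  0.31 -2.03] [ 0.6449 -0.0015  0.0414]
19.2833
```

View pics/w4.png

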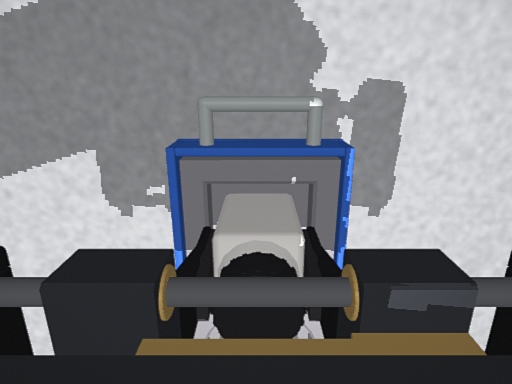

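The square bottle is aligned inside the square pocket at about (258,205). I settle it, release, and then view the slim bottle from above.

```bash
python3 - <<'E'
from mv import *
settle(); release(.075,.19)
r.reach([.437,.0571,.22],ori(CAD)); snap("wrist","w5"); snap("scene","s5"); print(readout.read_clock())
E
python3 -c "
import cv2,numpy as np
b=cv2.imread('pics/s5.png')[130:310,140:360];a=cv2.imread('pics/w5.png')
cv2.imwrite('pics/c5.png',np.hstack([cv2.resize(b,(400,327)),cv2.resize(a,(400,300))[:, :] if 0 else cv2.resize(a,(400,327))]))"
```

```text
settle 0 [-2.31  0.22] [ 0.6451 -0.0013  0.0411]
21.2833
22.2583
```

View pics/c5.png

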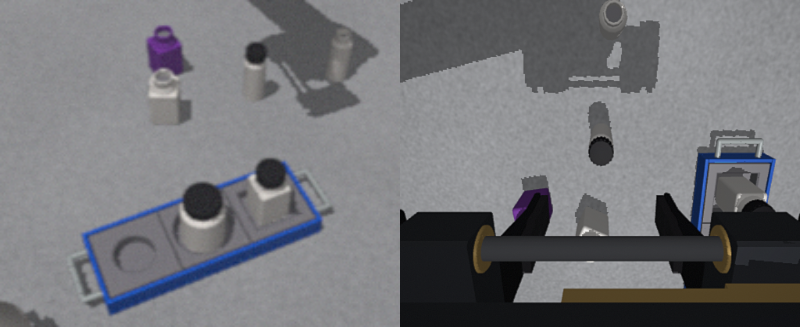

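The jar and square bottle are both upright in their pockets. The slim cap is at wrist pixel (256,177). I refine it and pick.

Run:
```python
from mv import *
c=pickle.load(open("w5.pkl","rb"));T=pickle.load(open("a.pkl","rb"))["top"]
u,s=dark(c,(230,150,285,205),65); print(u,s); w=ray(c,u+[0,1],.096); print(w.round(4),tri(c,u,T,(236.8,217.7))[0].round(4))
x,y=(w[0]+.4368)/2,(w[1]+.0571)/2
assert np.hypot(w[0]-.4368,w[1]-.0571)<.008
pick(x,y,CAD,.038)
place(.663,-.1805,CAD,.038); snap("wrist","w6"); print(readout.read_clock())
```

```text
[256.82147025 177.03267211] [241 160  32  35 857]
[0.4359 0.0594 0.096 ] [0.4366 0.0576 0.0862]
width 0.03153650194415235 pos [0.4363 0.0583 0.038 ]
lift width 0.031169465144547923 F [ 0.3   0.31 -0.35] 25.9417
[ 0.78  0.72 -0.93  1.53  0.6   1.2  -0.15]
F [-0.39  0.09 -0.79]
F [ 0.46  0.01 -0.79] [ 0.6629 -0.1805  0.0494]
28.6833
```

View pics/w6.png

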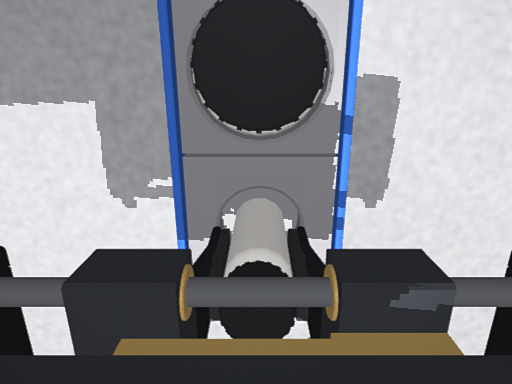

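The slim bottle is inside the small pocket at about (258,210). I settle it, release, retreat and check all views.

Run:
```python
from mv import *
settle(); release(.07,.20)
r.reach([.5,-.45,.25],ori(CAD)); S=snap("scene","s7"); T=snap("top","t7"); print(readout.read_clock(),np.abs(readout.read_qd()).max())
d=pickle.load(open("a.pkl","rb"))
for n,roi in(("square_open",(222,166,242,200)),("slim_open",(318,145,336,176)),("jar_open",(100,208,134,246)),("purple",(218,143,242,172))):
    x0,y0,x1,y1=roi; A=cv2.cvtColor(d["scene"]["frame"],6)[y0:y1,x0:x1].astype(np.float32);B=cv2.cvtColor(S["frame"],6)[y0:y1,x0:x1].astype(np.float32)
    print(n,"shift px",np.round(cv2.phaseCorrelate(A,B),2).tolist() if 0 else cv2.phaseCorrelate(A,B))
a=cv2.resize(S["frame"][130:310,85:345,::-1],(780,540),interpolation=cv2.INTER_CUBIC);cv2.imwrite("pics/s7z.png",a)
b=cv2.resize(T["frame"][110:280,110:410,::-1],(780,442),interpolation=cv2.INTER_CUBIC);cv2.imwrite("pics/t7z.png",b)
```

```text
settle 1 [-0.63  4.09] [ 0.6632 -0.1805  0.049 ]
31.0167
32.3333 0.006841719448947773
square_open shift px ((0.025685550785849998, 0.0501598201129525), 1.016649905178282)
slim_open shift px ((-0.20317102270005272, 0.11270638469260241), 0.9331335971752802)
jar_open shift px ((-0.2110004400773633, 0.4975058133763177), 0.600840879480044)
purple shift px ((-0.15692315039087745, 0.013057046863236721), 1.0025763207011753)
```

View pics/s7z.png

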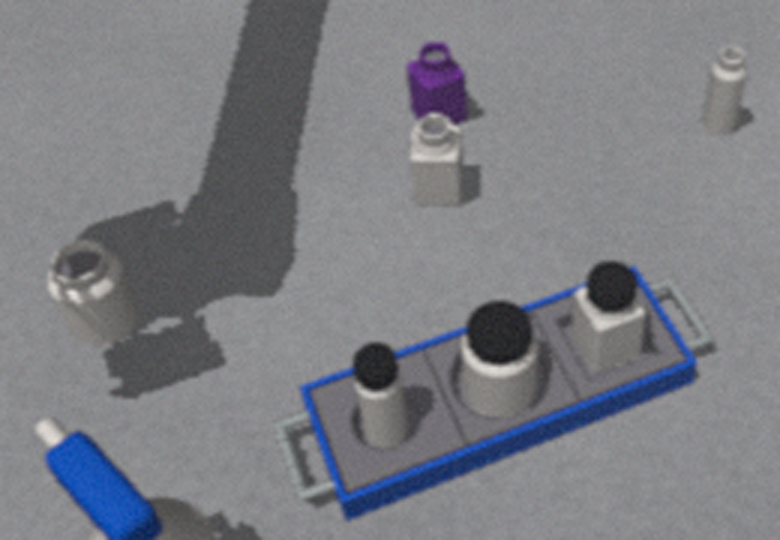

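View pics/t7z.png

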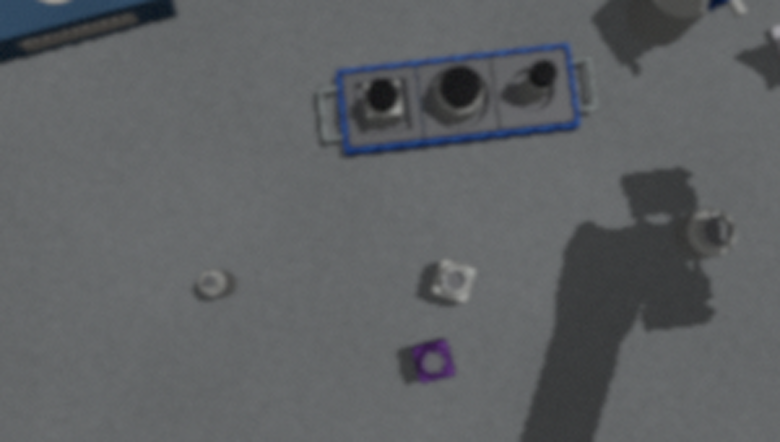

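Both views show three capped bottles in the right pockets: small (380,400), large (498,360), square (610,320) in the scene crop. The open bottles are in place, and the arm's shadow falls on jar_open. I check height and verticality of the placed bottles from the caps.

Run:
```python
from h import *
S=pickle.load(open("s7.pkl","rb"));T=pickle.load(open("t7.pkl","rb"))
rs={"slim":(200,243,222,261),"jar":(238,228,266,253),"square":(278,215,300,236)}
rt={"slim":(312,130,326,146),"jar":(276,133,300,155),"square":(249,137,268,156)}
for k in rs:
    u,s=dark(S,rs[k],60);v,t=dark(T,rt[k],45); print(k,u.round(1),v.round(1),s[4],t[4],tri(T,v,S,u)[0].round(4))
```

```text
slim [209.9 251.8] [318.  138.3] 159 69 [ 0.6635 -0.1819  0.0964]
jar [251.2 240.6] [286.3 142.9] 329 169 [ 0.6549 -0.0905  0.0838]
square [288.6 225.3] [256.2 146.2] 196 97 [ 0.6452 -0.0014  0.0892]
```

Run:
```python
from rig import ticket,readout
ticket.hand_in(); print(readout.read_clock())
```

```text
the job is handed in; nothing more can be done
the job is handed in; nothing more can be done
```

I stood the three capped bottles in their pockets, in the order jar, square, slim, and handed the job in at about 32 s. No verdict was reported.

- **Fully down and upright:** triangulated from two views, each cap lies within 2 mm of its pocket centre, so the bottles are upright. The caps are about 9 to 11 mm higher than they were on the bench, against the stated pocket floor 11 mm above the bench.
- **Open bottles:** the final views show all three and the purple look-alike still standing. Image shifts were under 0.25 px for square_open, slim_open and the purple one. For jar_open the shift was 0.5 px at a weak correlation, because the arm's shadow fell on it. It looked unmoved and the arm never went near it.
- **Disagreements:** triangulated caddy rim heights came out about 2 to 8 mm under the text (24–29 mm for the 30 mm walls, 21–22 mm for the 29 mm pocket rims). I used the text's pocket-floor height for placing; contact came within 0.3 mm of it for jar and square. For the slim bottle the contact force rose at the second small downward step rather than the first.

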